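# Replace the worn-out file in the bench rack

## Robot

A 7-joint arm with a two-finger parallel gripper is mounted at the origin on the work surface. World frame = base frame: x ahead of the robot, y to its left, z up, the work surface at z = 0. Lengths are in m, angles in rad, forces in N, time in s.
With the tool pointing down it reaches from about 0.35 to 0.9 m from the base axis. Payload 19.9 kg.
Tool frame: the origin (TCP) lies at the very end of the fingers, on their centre line; the grasp point (between the pads) lies 19 mm behind it; z points along the fingers, y is the line along which they close (so a half turn about z gives the same grasp; the last joint's range is limited). The gripper opens to 85 mm and grips with 20 to 120 N. Pads are 22 mm wide; open, the fingers measure 114 mm over their backs; the gripper's body (76 mm by 85 mm) begins 54 mm behind the grasp point. The pads swing forward as they close: fully open they stand 13 mm farther back than shut.
Start: joints at [-1.361, 0.417, -0.01, 1.614, 0.005, 1.111, -0.053], TCP at [0.155, 0.605, 0.231] pointing down, gripper open.
Joint ranges: [-2.81, 2.81], [-0.39, 2.02], [-1.27, 1.25], [0.06, 2.57], [-1.19, 4.33], [0.19, 2], [-2.82, 2.82]. Speed limits (rad/s): [1.89, 1.89, 2.39, 2.39, 3.01, 3.01, 3.01].

## Interface

Orientations are given as a rotation vector (axis times angle).
In Python, from bench import monitor, optics, order gives the robot as it stands.
- The arm moves only by the shell command python3 -m handwheel 'ROWS' [FORCE]. ROWS is JSON, a list of rows, each a list of 3 entries, a list of its own where there are three numbers: the shift along the tool's x, y, z in mm, then the turn, a rotation vector about the tool's x, y, z in degrees, then the finger opening in mm, from 0 to 85.4. In form: [[[dx, dy, dz], [wx, wy, wz], grip], ...]. A call has exactly 5 rows; each row is the pose to reach, as a shift and turn from the pose commanded when the call began, along the tool's axes at that moment; what a row does not reach only later rows make up. A row lasts 1/8 s, in which the tool goes at most 62.5 mm and 10.7 degrees, less where a joint would pass 70% of its speed; a pose out of reach is approached as far as the arm can. A call with a gripper value outside its range is refused whole. The fingers move at their own pace and stop on an object; FORCE is the grip in N (left out, the last holds). Time passes only in rows, so rows that repeat a pose let the fingers close, or fill a call up. It gives the time, the measured TCP pose, the force, the opening and the grip force at its end, in the units of the state.
- monitor.read_state(): the state, without advancing time (a new reading comes with each control period).
- optics.capture(name): name is "scene" or "top" or "wrist"; returns (picture, depth): 480x640x3 uint8, red, green, blue; 480x640 float32, m along the optical axis (not along the pixel's ray), 0 where there is no reading.
- optics.camera_info(name): a dict with "fovy" (degrees; the focal length in pixels is half the picture's height over the tangent of half this angle, whatever the lens; pixels are square), "cx", "cy" (the principal point, pixels), "rvec" (rotation vector, rad) and "tvec" (3), from world to camera coordinates, as OpenCV has them; the wrist camera has in their place "hand_eye" (4x4, takes a point from camera to tool coordinates, whose origin is the TCP and whose axes are the flange's). Camera axes: x right, y down, z forward; pixel columns grow to the right and rows downward; lengths in m; the calibration is good to about 2 mm. The wrist camera is an equidistant fisheye: a pixel r from the principal point sees the ray r / f radians off the axis. A picture is of the moment at which its call begins: read the wrist's pose just before it. camera_info takes no time and is no camera call.
- order.close_job(): hands the job in; it is judged then, once.
The state is a dict: "time": time; "q": joint angles; "dq": joint speeds; "effort": joint torques, N m; "ee_pos": TCP position; "tcp_rot": TCP orientation; "wrist_force": force on the tool from outside, world axes, zero at the start; "ft_torque": the same for the moment, N m; "width": opening from 0.0 (shut) to 1.0 (fully open); "grasp_force": force on a finger pad.
Only numpy, scipy, OpenCV 4.12 (cv2) and the standard library are available. Lean on these libraries where they do the work, as an engineer would, in place of code of your own. Each camera call takes 0.05 s, during which the arm holds its last target. There are 200 camera calls.

## Task

The red marker at the foot of the sloping file rack shows which cradle holds the worn-out file: slide that file up from under its strap and put it in the scrap crate. Then lay the new blue-handled file from the cork mat in the same cradle, flat side down and handle uppermost, and slide it down under the strap, without ramming it, until its tip is fully home against the stop. Leave the other two files and the jars, wax block and brush where they are.

Things in the scene. Friction and masses are not known exactly. Their poses are not given: they have to be found in the camera images.
- rack: Wooden file rack, 245 (x) by 290 (y), fixed. Origin centre of the underside, x from its low front to its high back, z up. Its board slopes up along +x at 25 degrees. Three cradles run up the slope, side by side at y = -90, 0, +90. A stop bar, 14 high, crosses the board's foot. A level ledge before it, z=24, carries the markers. Handles lie free on the board above the cheeks.
- cradle_foot (a point): Where the stop's face meets the board, middle cradle: x=-80, y=0, z=30 in the rack's frame; axes as the rack's (level). Lengths up the slope count from here; the board ends at 200. The other cradles are the same, 90 to either side. A resting file's tip touches here.
- cradle_strap (a point): Middle of the middle cradle's metal strap, on its underside: 23 up the slope, 17 above the board. Each cradle has two cheeks, 0 to 85 up the slope, 12 high, 6 thick, 27 apart inside; the strap bridges them from 16 to 30, 3 thick. So a blade enters or leaves it only by sliding along the slope, tip under the strap.
- marker_red: Red block 24 x 50 x 28 high, fixed to the rack's foot ledge in front of one of the cradles; it marks the cradle of the worn-out file. Origin centre of its underside, axes as the rack's; 32 in +x and 6 up from it is the point where that cradle's stop meets the board.
- marker_white_1: White block like the red one, in front of another cradle (file good).
- marker_white_2: White block like the red one, in front of another cradle (file good).
- file_a: One of three look-alike flat files, dark wooden handle, steel blade, 190 long, 0.12 kg, each in a cradle at the start, tip at the stop. Origin mid-length on the flat underside; +x to the handle end (x=95), tip at x=-95; z up out of the underside. Blade x -95 to 12, 18 wide (last 12: 12 wide), 8 thick; handle x 10 to 95, 24 wide, 20 thick.
- file_b: One of three look-alike flat files, dark wooden handle, steel blade, 190 long, 0.12 kg, each in a cradle at the start, tip at the stop. Origin mid-length on the flat underside; +x to the handle end (x=95), tip at x=-95; z up out of the underside. Blade x -95 to 12, 18 wide (last 12: 12 wide), 8 thick; handle x 10 to 95, 24 wide, 20 thick.
- file_c: One of three look-alike flat files, dark wooden handle, steel blade, 190 long, 0.12 kg, each in a cradle at the start, tip at the stop. Origin mid-length on the flat underside; +x to the handle end (x=95), tip at x=-95; z up out of the underside. Blade x -95 to 12, 18 wide (last 12: 12 wide), 8 thick; handle x 10 to 95, 24 wide, 20 thick.
- file_new: The new file, same size and axes as the others but with a blue handle; lies flat on the cork mat at the start, on one side of the rack.
- file_new_tip (a point): Tip end of the new file, on its underside (x=-95 in its frame).
- file_new_butt (a point): Handle end of the new file, on its underside (x=+95 in its frame).
- mat: Cork mat 220 x 220 x 3, fixed on the table. Origin centre of its underside.
- crate: Grey slatted open scrap crate, 260 (x) by 160 (y) by 65 high, walls 5, fixed; inner floor 5 up. Origin centre of its underside.
- jar_1: Clear jar with white lid, 52 diameter, 45 high, standing; bystander. Origin centre of its underside.
- jar_2: Clear jar like jar_1, behind the rack; bystander.
- wax_block: Green wax block 70 x 35 x 22; bystander. Origin centre of its underside.
- brush: Brush, 170 long, lying; bystander.

How it is judged:
By the outcome, as a careful person would: the job done as asked, in the order asked, and still so for the second after the job is handed in, with the robot touching nothing.
It also fails if it takes over 61 s, if anything falls off the work surface, if the arm or the gripper's body presses on something with over 40 N, if the wrist force passes 120 N, or if a joint passes its speed limit or range.

## Working session

There is one attempt and no reset: what is moved stays moved. The work goes in short steps, Python scripts to look and compute and a shell command to move; the robot and the scene stay as the last step left them, time stands still between calls to the robot, and variables do not carry over. Pictures are saved under pics/ and viewed, at most 10 in all, crops included, and the job is handed in when it is done.

```bash
ls; mkdir -p pics; cat > h.py <<'E'
import numpy as np, cv2
from scipy.spatial.transform import Rotation as R
from bench import monitor, optics, order
def cam(n):
    i=optics.camera_info(n); f=240/np.tan(np.radians(i['fovy'])/2)
    return i,f
def cloud(n,d,st=None):
    i,f=cam(n); v,u=np.mgrid[0:480,0:640]
    x=(u-i['cx'])/f; y=(v-i['cy'])/f
    if n=='wrist':
        r=np.hypot(x,y); s=np.where(r>1e-9,np.tan(np.minimum(r,1.5))/np.maximum(r,1e-9),1); x=x*s;y=y*s
    P=np.stack([x*d,y*d,d],-1)
    if n=='wrist':
        H=np.array(i['hand_eye']); P=P@H[:3,:3].T+H[:3,3]
        return P@R.from_rotvec(st['tcp_rot']).as_matrix().T+np.array(st['ee_pos'])
    Rm=R.from_rotvec(i['rvec']).as_matrix()
    return (P-np.array(i['tvec']))@Rm
def shot(n,name):
    st=monitor.read_state(); p,d=optics.capture(n)
    cv2.imwrite(f'pics/{name}.png',p[:,:,::-1]); np.savez(f'pics/{name}.npz',p=p,d=d)
    return p,d,cloud(n,d,st)
E
python3 - <<'E'
from h import *
print(monitor.read_state())
for n in('scene','top'):
    shot(n,n+'0'); print(optics.camera_info(n))
print(optics.camera_info('wrist'))
E
```

```text
pics
{'time': 0.0, 'q': array([-1.36151197,  0.41798371, -0.01032202,  1.61419338,  0.00469973,
        1.11072212, -0.05300025]), 'dq': array([-0.00104434, -0.00046023, -0.0007248 , -0.00114461, -0.00080398,
       -0.00130726, -0.00010496]), 'effort': array([-1.16900144e-03, -8.64463449e+01,  6.78231083e-01, -4.34927201e+01,
        1.91042922e-02,  7.23730845e-03,  1.01205649e-04]), 'ee_pos': array([0.15501175, 0.60509393, 0.23064604]), 'tcp_rot': array([-3.92850789e-01, -3.11685772e+00,  2.01122668e-03]), 'wrist_force': array([ 0.02114114,  0.07084582, -0.93896875]), 'ft_torque': array([-0.04296222,  0.00201341,  0.02752138]), 'grasp_force': 0.0, 'width': 0.9991430902025922}
{'fovy': 45.4847888727787, 'cx': 313.93358609852294, 'cy': 234.61687629073276, 'rvec': array([ 1.22128221,  2.52264806, -0.7161176 ]), 'tvec': array([ 0.34943608, -0.29438789,  1.5020476 ])}
{'fovy': 45.03532652320851, 'cx': 317.6474122757435, 'cy': 245.2657986549226, 'rvec': array([ 2.09513921, -2.16100161,  0.12321378]), 'tvec': array([0.01167546, 0.5411182 , 1.2542857 ])}
{'fovy': 65.70646984690485, 'cx': 316.93965636036563, 'cy': 241.83958463301187, 'hand_eye': array([[ 1.15531491e-03, -9.48401500e-01, -3.17069803e-01,
         8.01629198e-02],
       [ 9.99999057e-01,  1.33127013e-03, -3.38300193e-04,
         1.07971307e-03],
       [ 7.42949969e-04, -3.17069113e-01,  9.48402143e-01,
        -1.41980398e-01],
       [ 0.00000000e+00,  0.00000000e+00,  0.00000000e+00,
         1.00000000e+00]])}
```

View pics/scene0.png

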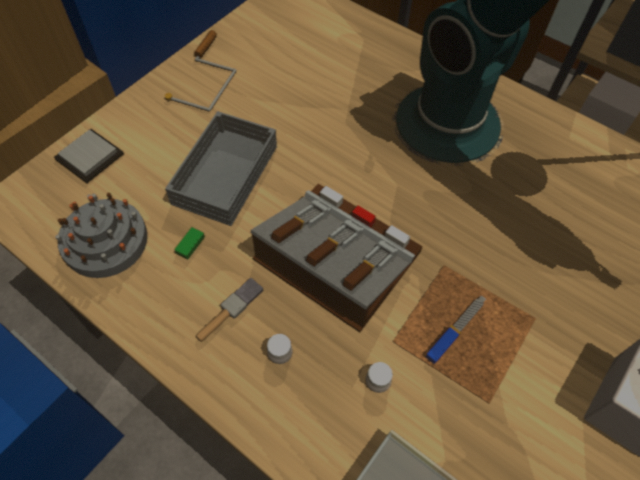

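View pics/top0.png

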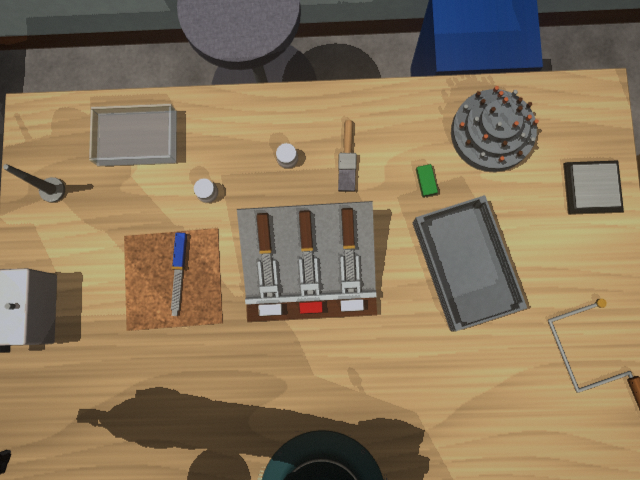

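The scene shows the red marker in front of the middle cradle (top view 311,307). The crate is to the right (470,263) and the blue file is on the mat to the left (178,273). Next I'll measure these from the top camera.

```bash
cat > m.py <<'E'
from h import *
z=np.load('pics/top0.npz');p,d=z['p'],z['d'];P=cloud('top',d)
hsv=cv2.cvtColor(p,cv2.COLOR_RGB2HSV);H,S,V=[hsv[...,k].astype(int) for k in range(3)]
def box(m,c): 
    o=np.zeros_like(m);o[c[1]:c[3],c[0]:c[2]]=1;return m&o.astype(bool)&(d>0)
def rep(n,m):
    Q=P[m];zt=np.percentile(Q[:,2],[5,50,95])
    r=cv2.minAreaRect(Q[:,:2].astype(np.float32)*1000)
    print(n,m.sum(),'med',np.median(Q,0).round(4),'z',zt.round(4),'rect',np.round(r[0],1),np.round(r[1],1),round(r[2],1))
red=box(((H<8)|(H>172))&(S>180)&(V>120),(230,290,390,330));rep('red',red)
wh=box((S<60)&(V>170),(250,298,290,320));rep('whL',wh)
wh=box((S<60)&(V>170),(340,296,375,318));rep('whR',wh)
rep('blue',box((H>105)&(H<130)&(S>150),(120,220,225,330)))
for k,c in enumerate([(245,200,285,262),(290,200,325,262),(330,200,365,262)]):
    rep('handle%d'%k,box((H<15)&(S>110)&(V<150),c))
rep('rack',box(P[...,2]>0.02,(225,195,392,330)))
rep('crate',box(P[...,2]>0.03,(405,190,535,340)))
mat=box((P[...,2]<0.02)&(P[...,2]>-.02),(120,225,228,335))
# new file points (above mat)
f=box((P[...,2]>0.0065),(140,225,205,325));rep('newfile',f)
fb=box((S<90)&(V>60),(160,262,195,320));rep('newblade',fb)
# depth check: table and slope fit
t=box(d>0,(235,340,420,380));print('table z',np.median(P[t][:,2]))
b=box((d>0),(280,215,296,285));Q=P[b];A=np.c_[Q[:,:2],np.ones(len(Q))];c=np.linalg.lstsq(A,Q[:,2],rcond=None)[0];print('plane',c,np.degrees(np.arctan(np.hypot(*c[:2]))),np.degrees(np.arctan2(c[1],c[0])))
E
python3 m.py
```

```text
red 235 med [0.4037 0.0131 0.0533] z [0.049  0.0533 0.0575] rect [403.5  14.7] [23.  48.5] 1.2
whL 312 med [0.4062 0.1027 0.0518] z [0.04   0.0518 0.0572] rect [408.1 104.8] [36.5 87.7] 1.1
whR 239 med [ 0.4061 -0.0768  0.0528] z [0.0434 0.0528 0.0568] rect [410. -88.] [29.3 73.4] 5.2
blue 283 med [0.5458 0.3124 0.0249] z [0.0205 0.0249 0.029 ] rect [546.2 312.9] [21.6 75.6] 84.3
handle0 393 med [0.5644 0.1072 0.1144] z [0.0989 0.1144 0.1282] rect [565.6 107.6] [76.7 23.4] 1.0
handle1 388 med [0.5662 0.0177 0.1141] z [0.0992 0.1141 0.1287] rect [566.6  17.7] [74.9 22.5] 1.4
handle2 387 med [ 0.5679 -0.072   0.1149] z [0.0983 0.1149 0.1285] rect [569.3 -71.9] [76.6 22.3] 1.4
rack 14993 med [0.5043 0.0153 0.0668] z [0.0254 0.0668 0.1156] rect [500.4  17.1] [240.3 290.9] 1.3
crate 2072 med [ 0.4973 -0.3583  0.0617] z [0.0338 0.0617 0.0689] rect [ 490.7 -335.1] [260.6 163.6] 16.0
newfile 2197 med [0.4934 0.3216 0.0089] z [0.0067 0.0089 0.026 ] rect [492.1 333.3] [232.4 150.9] 0.2
newblade 400 med [0.4509 0.3213 0.0125] z [0.0071 0.0125 0.0179] rect [457.4 321.3] [ 24.3 121.6] 89.1
table z 0.0011459583415691613
plane [ 0.46627849  0.00360952 -0.17133671] 24.999284925841344 0.44352549608984143
```

```bash
cat >> h.py <<'E'
F=np.array([.437,.0155,.031]); YAW=1.2
def rackR(yaw=YAW,pitch=25):  # tool frame: x down-slope, y rack y, z into board
    Rz=R.from_euler('z',yaw,degrees=True).as_matrix()
    c,s=np.cos(np.radians(pitch)),np.sin(np.radians(pitch))
    return Rz@np.array([[-c,0,s],[0,1,0],[-s,0,-c]])
def rackP(s,y,h,F=F,yaw=YAW): # up-slope, lateral, above board (mm)
    M=rackR(yaw); return F+(-M[:,0]*s+M[:,1]*y-M[:,2]*h)/1000
def plan(pos,M):
    st=monitor.read_state(); Rc=R.from_rotvec(st['tcp_rot'])
    print('t',round(st['time'],2),'pos',st['ee_pos'].round(4),'shift',(Rc.inv().apply(pos-st['ee_pos'])*1000).round(1),'turn',np.degrees((Rc.inv()*R.from_matrix(M)).as_rotvec()).round(1))
E
python3 -c "
from h import *
plan(rackP(140,0,130),rackR()); st=monitor.read_state();print(R.from_rotvec(st['tcp_rot']).as_matrix().round(3))"
```

```text
t 0.1 pos [0.155  0.6051 0.2307] shift [-488.8 -481.9   23.3] turn [ -3.5 -24.8 -15.3]
[[-0.969  0.248 -0.   ]
 [ 0.248  0.969 -0.001]
 [-0.    -0.001 -1.   ]]
```

```bash
python3 -m handwheel '[[[-10,-20,-30],[0,0,0],85],[[-50,-50,-50],[0,0,-3],85],[[-90,-90,-60],[0,0,-6],85],[[-130,-130,-60],[0,0,-10],85],[[-170,-170,-60],[0,0,-15],85]]' && python3 -c "
from h import *
plan(rackP(140,0,130),rackR())"
```

```text
time: 0.72
ee_pos: [0.2783, 0.3968, 0.2912]
tcp_rot: [0.021, -3.142, 0.0]
wrist_force: [1.2, 0.3, 0.8]
width: 0.994
grasp_force: 0.0
t 0.72 pos [0.2783 0.3968 0.2912] shift [-225.5 -382.9   83.3] turn [ -0.1 -25.   -0.4]
```

```bash
python3 -m handwheel '[[[-40,-60,10],[0,-4,0],85],[[-75,-120,20],[0,-8,0],85],[[-115,-180,30],[0,-12,0],85],[[-150,-235,40],[0,-17,0],60],[[-185,-290,60],[0,-22,0],60]]' && python3 -m handwheel '[[[0,-25,10],[0,-1,0],60],[[0,-50,20],[0,-3,0],60],[[0,-50,20],[0,-3,0],60],[[0,-50,20],[0,-3,0],60],[[0,-50,20],[0,-3,0],60]]' && python3 -c "
from h import *
plan(rackP(140,0,130),rackR())"
```

```text
time: 1.35
ee_pos: [0.447, 0.1391, 0.2407]
tcp_rot: [-0.015, 2.754, 0.004]
wrist_force: [1.8, 1.2, 0.9]
width: 0.706
grasp_force: 0.0
time: 1.98
ee_pos: [0.4543, 0.0916, 0.2223]
tcp_rot: [-0.016, 2.705, 0.004]
wrist_force: [0.3, -0.3, 0.0]
width: 0.701
grasp_force: 0.0
t 1.98 pos [0.4543 0.0916 0.2223] shift [-42.6 -75.2  35.7] turn [-0.2  0.  -0.5]
```

```bash
python3 -m handwheel '[[[-20,-35,10],[0,0,0],60],[[-43,-75,20],[0,0,-0.5],60],[[-43,-75,36],[0,0,-0.5],60],[[-43,-75,36],[0,0,-0.5],60],[[-43,-75,36],[0,0,-0.5],60]]' && python3 -c "
from h import *
plan(rackP(140,0,130),rackR()); shot('wrist','w1')"
```

```text
time: 2.6
ee_pos: [0.509, 0.0172, 0.2078]
tcp_rot: [-0.028, 2.705, 0.001]
wrist_force: [0.3, -0.3, -0.2]
width: 0.702
grasp_force: 0.0
t 2.6 pos [0.509  0.0172 0.2078] shift [-0.  -0.1 -0.2] turn [-0.2 -0.   0. ]
```

View pics/w1.png

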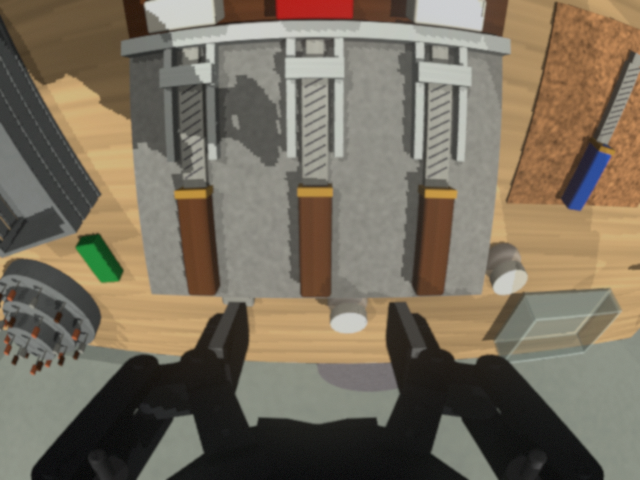

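The wrist view shows the middle file's handle at columns 298-332, rows 188-296. The strap is at row 67 and the red block is above it. Next I'll convert these to rack coordinates.

```bash
python3 - <<'E'
from h import *
z=np.load('pics/w1.npz');p,d=z['p'],z['d'];P=cloud('wrist',d,monitor.read_state())
M=rackR(); Q=(P-F)*1000@M; Q=np.stack([-Q[...,0],Q[...,1],-Q[...,2]],-1)
def s(n,v,u): print(n,np.round(np.median(Q[v-2:v+3,u-2:u+3].reshape(-1,3),0),1))
for n,v,u in[('ferrule top',193,315),('handle top',240,315),('handle butt',289,315),('h left',240,302),('h right',240,328),('board L',180,265),('board R',240,370),('board L2',240,265),('blade',130,315),('strap',67,315),('stop top',40,315),('red',8,315),('cheekL',110,291),('cheekR',110,339),('h0',240,195),('h2',240,438),('new handle',170,588)]: s(n,v,u)
hsv=cv2.cvtColor(p,cv2.COLOR_RGB2HSV);m=(hsv[...,0]<16)&(hsv[...,1]>110)&(Q[...,2]>10)&(Q[...,2]<30)&(abs(Q[...,1])<25)&(Q[...,0]>60)
print('handle s,y,h pct',np.percentile(Q[m],[1,50,99],0).round(1),m.sum())
print(cv2.minAreaRect(Q[m][:,:2].astype(np.float32)))
E
```

```text
ferrule top [108.5  -0.9  19.2]
handle top [142.8  -0.9  18.8]
handle butt [181.4  -0.9  18.7]
h left [142.9 -10.2  18.6]
h right [142.9   8.4  18.6]
board L [102.6 -38.3  -1.7]
board R [149.   41.6  -1.2]
board L2 [149.3 -40.1  -1.4]
blade [65.4 -1.1  6.9]
strap [22.1 -1.  18.9]
stop top [ 0.4 -1.2  6.5]
red [-16.7  -1.   30. ]
cheekL [ 51.2 -17.6  10.6]
cheekR [51.2 15.4 10.8]
h0 [143.  -90.2  18.4]
h2 [142.7  90.4  18.9]
new handle [ 87.1 285.1 -51.3]
handle s,y,h pct [[112.2 -11.8  17. ]
 [146.4  -0.9  18.6]
 [186.1   9.6  20.1]] 2969
((149.33126831054688, -1.1132621765136719), (76.34123992919922, 21.94928550720215), 0.09099958837032318)
```

```bash
sed -i 's/^F=.*/F=np.array([.437,.0155,.031]); F=F+np.array([-.0003,-.001,-.0017])/' h.py; python3 -m handwheel '[[[-4,-1,40],[0,0,0],60],[[-6,-1,80],[0,0,0],55],[[-6,-1,110],[0,0,0],50],[[-6,-1,126],[0,0,0],50],[[-6,-1,128],[0,0,0],50]]' && python3 -c "
from h import *
plan(rackP(145,0,2),rackR())" && python3 -m handwheel '[[[0,0,0],[0,0,0],50],[[0,0,0],[0,0,0],20],[[0,0,0],[0,0,0],10],[[0,0,0],[0,0,0],10],[[0,0,0],[0,0,0],10]]' 45
```

```text
time: 3.28
ee_pos: [0.5685, 0.0166, 0.0934]
tcp_rot: [-0.027, 2.706, 0.002]
wrist_force: [0.4, -0.7, -0.2]
width: 0.586
grasp_force: 0.0Traceback (most recent call last):
  File "<string>", line 2, in <module>
    from h import *
  File "h.py", line 23, in <module>
    def rackR(yaw=YAW,pitch=25):  # tool frame: x down-slope, y rack y, z into board
                  ^^^
NameError: name 'YAW' is not defined
```

```bash
sed -i 's/^F=.*/&; YAW=1.2/' h.py; python3 -c "
from h import *
plan(rackP(145,0,2),rackR())" && python3 -m handwheel '[[[0,0,0],[0,0,0],50],[[0,0,0],[0,0,0],20],[[0,0,0],[0,0,0],10],[[0,0,0],[0,0,0],10],[[0,0,0],[0,0,0],10]]' 45
```

```text
t 3.27 pos [0.5685 0.0166 0.0934] shift [1.6 0.6 0.3] turn [-0.2 -0.1  0. ]
time: 3.9
ee_pos: [0.5687, 0.0165, 0.0947]
tcp_rot: [-0.027, 2.704, 0.002]
wrist_force: [-5.4, 0.9, 10.4]
width: 0.27
grasp_force: 43.8
```

```bash
python3 -m handwheel '[[[-2,0,-1.5],[0,0,0],10],[[-12,0,-2],[0,0,0],10],[[-26,0,-2],[0,0,0],10],[[-42,0,-2],[0,0,0],10],[[-55,0,-2],[0,0,0],10]]' && python3 -m handwheel '[[[-3,0,-10],[0,0,0],10],[[-3,0,-40],[0,0,0],10],[[-3,0,-80],[0,0,0],10],[[-3,0,-120],[0,0,0],10],[[-3,0,-130],[0,0,0],10]]'; python3 - <<'E'
from h import *
p,d,P=shot('wrist','w2')
Rd=R.from_euler('z',0,degrees=True).as_matrix()
# crate: corners' rect angle in world
c=np.array([.4907,-.3351])
print(monitor.read_state()['wrist_force'].round(2))
for a in(16,-74): 
    M=rackR(a,0); plan(np.r_[c,.25],M)
E
```

```text
time: 4.53
ee_pos: [0.619, 0.0172, 0.1197]
tcp_rot: [-0.027, 2.705, 0.0]
wrist_force: [0.4, 0.3, -0.7]
width: 0.266
grasp_force: 44.2
time: 5.15
ee_pos: [0.5649, 0.0167, 0.2401]
tcp_rot: [-0.026, 2.704, 0.004]
wrist_force: [-0.0, 0.1, -1.4]
width: 0.267
grasp_force: 44.4
[ 1.15 -0.4   0.7 ]
t 5.2 pos [0.5649 0.0168 0.2403] shift [  69.3 -350.4  -42.6] turn [ -3.3  24.9 -14.7]
t 5.2 pos [0.5649 0.0168 0.2403] shift [  69.3 -350.4  -42.6] turn [16.4 21.4 73.8]
```

View pics/w2.png

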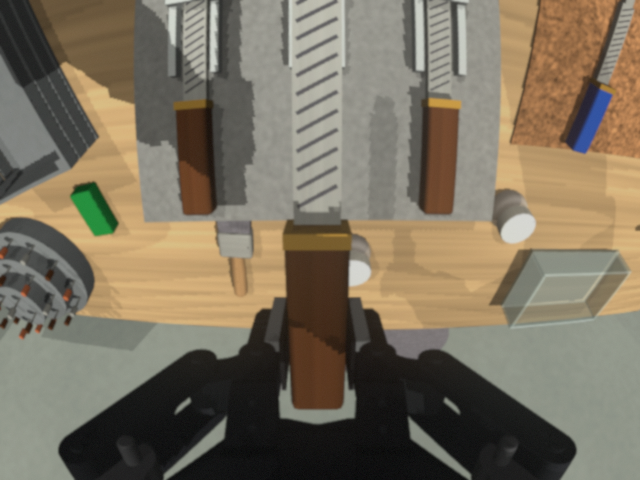

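```bash
python3 -c "
from h import *
M=rackR(17,0);plan(np.r_[.4907,-.3351,.0]+M@[-.05,0,-.20],M)"; python3 -m handwheel '[[[10,-45,-10],[-0.5,4,-3],10],[[17,-100,-20],[-1,9,-6],10],[[24,-160,-30],[-2,14,-9],10],[[30,-220,-35],[-2.5,19,-12],10],[[35,-270,-40],[-3.5,25,-16],10]]';python3 -c "
from h import *
M=rackR(17,0);plan(np.r_[.4907,-.3351,.0]+M@[-.05,0,-.20],M)"
```

```text
t 5.2 pos [0.5649 0.0168 0.2403] shift [  47.  -336.6   23. ] turn [ -3.6  24.9 -15.6]
time: 5.82
ee_pos: [0.5209, -0.2565, 0.2608]
tcp_rot: [0.473, -3.099, 0.005]
wrist_force: [0.2, 0.8, 0.6]
width: 0.271
grasp_force: 44.5
t 5.83 pos [ 0.5209 -0.2565  0.2608] shift [  1.9 -66.2  60.9] turn [-0.1 -0.4  0.4]
```

```bash
python3 -m handwheel '[[[0,-30,10],[0,0,0],10],[[2,-60,20],[0,0,0],10],[[2,-60,60],[0,0,0],10],[[2,-60,60],[0,0,0],10],[[2,-60,60],[0,0,0],10]]';python3 - <<'E'
from h import *
p,d,P=shot('wrist','w3')
M=rackR(17,0);plan(np.r_[.4907,-.3351,.0]+M@[-.05,0,-.015],M)
m=(P[...,2]>.052)&(P[...,2]<.075)&(P[...,1]<-.2)&(d>0)
print(cv2.minAreaRect((P[m][:,:2]*1000).astype(np.float32)),m.sum())
E
```

```text
time: 6.45
ee_pos: [0.538, -0.3124, 0.2021]
tcp_rot: [0.473, -3.103, 0.008]
wrist_force: [0.5, 0.3, -0.6]
width: 0.269
grasp_force: 44.5
t 6.5 pos [ 0.5382 -0.3124  0.2024] shift [  1.6  -6.9 187.5] turn [-0.3 -0.2  0.4]
((606.0034790039062, -352.4170227050781), (249.99862670898438, 532.143798828125), 82.10831451416016) 10367
```

View pics/w3.png

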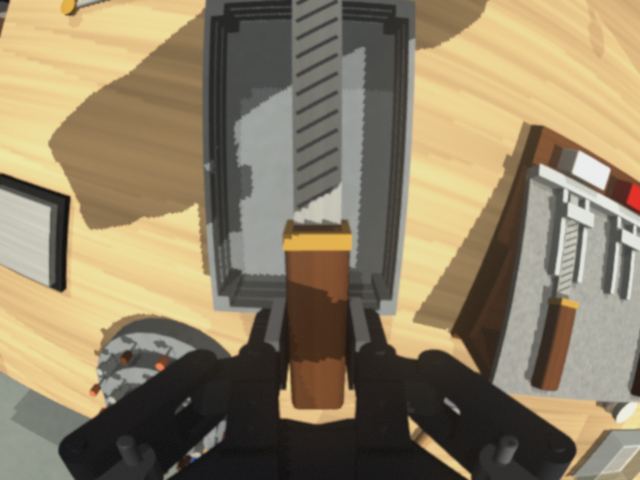

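The crate lies squarely under the file, with side rims at columns 210 and 410 and the end rim at row 300. I'll check its extents before lowering.

```bash
python3 - <<'E'
from h import *
z=np.load('pics/w3.npz');st=monitor.read_state();P=cloud('wrist',z['d'],st)
M=R.from_rotvec(st['tcp_rot']).as_matrix();Q=(P-st['ee_pos'])@M*1000
for v,u in[(150,209),(150,408),(303,240),(4,250),(290,240),(150,270),(275,260)]: print(v,u,Q[v,u].round(0),P[v,u].round(3))
E
```

```text
150 209 [ 60. -84. 140.] [ 0.505 -0.411  0.063]
150 408 [ 60.  69. 138.] [ 0.46  -0.265  0.065]
303 240 [-74. -68. 146.] [ 0.629 -0.356  0.057]
4 250 [177. -52. 147.] [ 0.385 -0.415  0.056]
290 240 [-74. -73. 172.] [ 0.63  -0.361  0.03 ]
150 270 [ 55. -43. 197.] [ 0.498 -0.37   0.006]
275 260 [-69. -57. 198.] [ 0.621 -0.347  0.004]
```

```bash
python3 -m handwheel '[[[2,-7,50],[0,0,0],10],[[2,-7,105],[0,0,0],10],[[2,-7,150],[0,0,0],10],[[2,-7,175],[0,0,0],10],[[2,-7,186],[0,0,0],10]]' && python3 -m handwheel '[[[0,0,0],[0,0,0],10],[[0,0,1],[0,0,0],30],[[0,0,1],[0,0,0],45],[[0,0,1],[0,0,0],50],[[0,0,0],[0,0,0],50]]' && python3 -m handwheel '[[[0,0,-30],[0,0,0],50],[[0,0,-80],[0,0,0],50],[[0,0,-135],[0,0,0],50],[[0,0,-190],[0,0,0],50],[[0,0,-220],[0,0,0],50]]'; python3 - <<'E'
from h import *
# new file: handle (.5462,.3129), blade dir -5.4deg
M=rackR(-5.4,0); plan(np.r_[.543,.313,.16],M)
E
```

```text
time: 7.12
ee_pos: [0.5378, -0.3204, 0.015]
tcp_rot: [0.474, -3.103, 0.007]
wrist_force: [-0.1, -0.7, -1.1]
width: 0.27
grasp_force: 44.5
time: 7.75
ee_pos: [0.5375, -0.3205, 0.0152]
tcp_rot: [0.473, -3.102, 0.007]
wrist_force: [0.8, 0.3, -0.0]
width: 0.581
grasp_force: 0.0
time: 8.38
ee_pos: [0.5384, -0.3199, 0.2381]
tcp_rot: [0.473, -3.105, 0.009]
wrist_force: [0.5, 0.5, -0.8]
width: 0.582
grasp_force: 0.0
t 8.38 pos [ 0.5384 -0.3199  0.2381] shift [-193.   603.3   74.2] turn [-0.3 -0.  22.7]
```

```bash
python3 -m handwheel '[[[-16,50,0],[0,0,4],50],[[-34,105,0],[0,0,8],50],[[-52,162,0],[0,0,12],50],[[-70,218,0],[0,0,17],50],[[-88,275,0],[0,0,22],50]]' && python3 -m handwheel '[[[10,50,0],[0,0,0],50],[[15,105,0],[0,0,0],50],[[20,162,0],[0,0,0],50],[[25,218,0],[0,0,0],50],[[25,265,0],[0,0,0],50]]'; python3 - <<'E'
from h import *
M=rackR(-5.4,0); plan(np.r_[.543,.313,.16],M)
E
```

```text
time: 9.0
ee_pos: [0.5398, -0.0289, 0.2338]
tcp_rot: [-0.133, -3.137, 0.007]
wrist_force: [1.5, -0.3, 0.0]
width: 0.586
grasp_force: 0.0
time: 9.62
ee_pos: [0.5362, 0.2378, 0.2324]
tcp_rot: [-0.126, -3.137, 0.007]
wrist_force: [1.1, -0.8, 0.8]
width: 0.585
grasp_force: 0.0
t 9.62 pos [0.5362 0.2378 0.2324] shift [-0.9 75.8 72. ] turn [-0.3 -0.1  0.8]
```

```bash
python3 -m handwheel '[[[0,30,20],[0,0,0.5],50],[[0,62,50],[0,0,0.5],50],[[0,74,72],[0,0,0.5],50],[[0,74,72],[0,0,0.5],50],[[0,74,72],[0,0,0.5],50]]'; python3 - <<'E'
from h import *
st=monitor.read_state();p,d,P=shot('wrist','w4')
M=R.from_rotvec(st['tcp_rot']).as_matrix();Q=(P-st['ee_pos'])@M*1000
hsv=cv2.cvtColor(p,cv2.COLOR_RGB2HSV);m=(hsv[...,0]>105)&(hsv[...,0]<130)&(hsv[...,1]>150)&(P[...,2]>.017)&(P[...,2]<.032)&(abs(Q[...,0])<120)&(abs(Q[...,1])<40)
print('tool frame handle',cv2.minAreaRect(Q[m][:,:2].astype(np.float32)),np.percentile(Q[m],[1,50,99],0).round(1),m.sum(),np.median(P[m],0))
b=(P[...,2]>.0075)&(P[...,2]<.014)&(hsv[...,1]<70)&(Q[...,0]>40)&(Q[...,0]<170)&(abs(Q[...,1])<40)
print('blade',cv2.minAreaRect(Q[b][:,:2].astype(np.float32)),np.percentile(Q[b],[1,50,99],0).round(1),b.sum())
plan(np.r_[.543,.313,.005],rackR(-5.4,0))
E
```

```text
time: 10.25
ee_pos: [0.5433, 0.3074, 0.1609]
tcp_rot: [-0.144, -3.137, 0.008]
wrist_force: [0.4, -0.7, 0.1]
width: 0.588
grasp_force: 0.0
tool frame handle ((-2.1918411254882812, 6.039823532104492), (21.224905014038086, 75.20392608642578), 89.07084655761719) [[-38.4  -4.6 137. ]
 [  0.3   6.2 138.6]
 [ 34.9  16.6 140.2]] 2451 [0.54331014 0.31278589 0.02229201]
blade ((94.97142028808594, 4.981622219085693), (17.853694915771484, 104.94099426269531), 89.73371124267578) [[ 43.6  -4.  148.9]
 [ 93.4   5.2 150.6]
 [145.9  13.9 152.3]] 2942
t 10.3 pos [0.5434 0.3076 0.1611] shift [  0.7   6.1 156.1] turn [-0.3 -0.1  0.1]
```

View pics/w4.png

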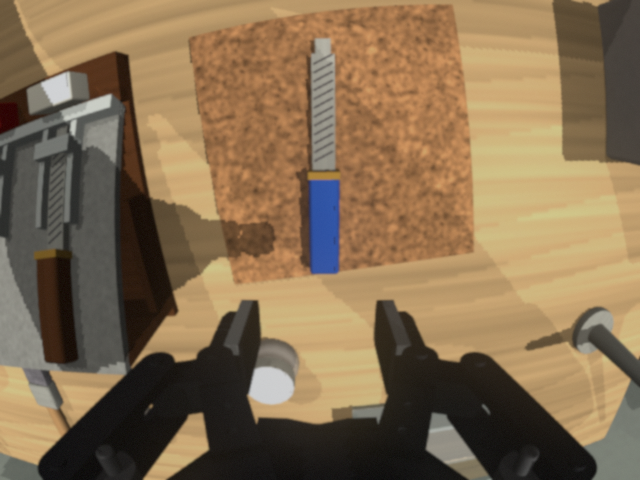

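Blue handle centred at pixel (323,225), tip at (321,40); it's 6 mm to the side of the tool line and about 0.7° off. Grasping it now.

```bash
python3 -m handwheel '[[[0,6,40],[0,0,-0.6],50],[[0,6.2,90],[0,0,-0.6],50],[[0,6.2,130],[0,0,-0.6],50],[[0,6.2,150],[0,0,-0.6],50],[[0,6.2,154.5],[0,0,-0.6],50]]' && python3 -m handwheel '[[[0,0,0],[0,0,0],50],[[0,0,0],[0,0,0],20],[[0,0,0],[0,0,0],10],[[0,0,0],[0,0,0],10],[[0,0,0],[0,0,0],10]]' 45 && python3 -m handwheel '[[[0,0,-20],[0,0,0],10],[[0,0,-70],[0,0,0],10],[[0,0,-125],[0,0,0],10],[[0,0,-180],[0,0,0],10],[[0,0,-225],[0,0,0],10]]' ; python3 - <<'E'
from h import *
plan(rackP(150+58,0,80),rackR())
E
```

```text
time: 10.92
ee_pos: [0.5431, 0.3138, 0.0055]
tcp_rot: [-0.126, -3.137, 0.008]
wrist_force: [0.5, -0.1, 0.4]
width: 0.586
grasp_force: 0.0
time: 11.55
ee_pos: [0.5434, 0.3146, 0.0066]
tcp_rot: [-0.125, -3.138, 0.006]
wrist_force: [-1.4, -1.2, 9.6]
width: 0.267
grasp_force: 44.7
time: 12.18
ee_pos: [0.5434, 0.3151, 0.234]
tcp_rot: [-0.126, -3.138, 0.006]
wrist_force: [0.3, 1.3, -1.1]
width: 0.271
grasp_force: 44.6
t 12.18 pos [0.5434 0.3151 0.234 ] shift [ -71.6 -292.4   45.4] turn [ -1.5 -25.   -5.7]
```

```bash
python3 -m handwheel '[[[-10,-50,-20],[0,-4,-1],10],[[-25,-105,-30],[-0.3,-9,-2],10],[[-40,-160,-30],[-0.7,-14,-3],10],[[-55,-215,-20],[-1,-19,-4],10],[[-72,-265,-10],[-1.5,-25,-5.7],10]]' && python3 -m handwheel '[[[0,-5,0],[0,0,0],10],[[0,-15,5],[0,0,0],10],[[0,-20,10],[0,0,0],10],[[0,-20,10],[0,0,0],10],[[0,-20,10],[0,0,0],10]]'; python3 - <<'E'
from h import *
plan(rackP(208,0,80),rackR());plan(rackP(208,0,10),rackR())
st=monitor.read_state();p,d,P=shot('wrist','w5')
M=R.from_rotvec(st['tcp_rot']).as_matrix();Q=(P-st['ee_pos'])@M*1000
b=(d>0)&(abs(Q[...,1])<25)&(Q[...,0]>45)&(Q[...,0]<170)&(abs(Q[...,2])<25)
print(cv2.minAreaRect(Q[b][:,:2].astype(np.float32)))
for x in(60,90,120,140):
    k=b&(abs(Q[...,0]-x)<6);print(x,np.percentile(Q[k],[5,50,95],0).round(1).tolist())
print(Q[b].max(0))
E
```

```text
time: 12.8
ee_pos: [0.5941, 0.0436, 0.2428]
tcp_rot: [-0.03, 2.703, 0.007]
wrist_force: [3.2, 0.4, -1.9]
width: 0.267
grasp_force: 44.6
time: 13.42
ee_pos: [0.5987, 0.0261, 0.2326]
tcp_rot: [-0.031, 2.707, 0.006]
wrist_force: [0.5, 0.6, -1.7]
width: 0.271
grasp_force: 44.6
t 13.43 pos [0.5987 0.0261 0.2326] shift [24.9 -8.1 35.8] turn [-0.  -0.1  0.1]
t 13.43 pos [0.5987 0.0261 0.2326] shift [ 24.7  -8.1 105.8] turn [-0.  -0.1  0.1]
((86.5316162109375, -0.2654905319213867), (18.234159469604492, 83.24095916748047), 89.37428283691406)
60 [[54.6, -8.0, -4.0], [60.1, -0.1, -2.9], [65.4, 8.2, -1.9]]
90 [[84.5, -8.5, -4.0], [90.0, -0.4, -2.8], [95.3, 7.6, -1.7]]
120 [[114.6, -8.6, -3.9], [119.8, -0.5, -2.7], [125.4, 7.5, -1.5]]Traceback (most recent call last):
  File "<stdin>", line 8, in <module>
    return _quantile_unchecked(
        a, q, axis, out, overwrite_input, method, keepdims, weights)
    return _ureduce(a,
                    func=_quantile_ureduce_func,
    ...<5 lines>...
                    overwrite_input=overwrite_input,
                    method=method)
    r = func(a, **kwargs)
    result = _quantile(arr,
                       quantiles=q,
    ...<2 lines>...
                       out=out,
                       weights=wgt)
    slices_having_nans = np.isnan(arr[-1, ...])
                                  ~~~^^^^^^^^^
IndexError: index -1 is out of bounds for axis 0 with size 0
```

View pics/w5.png

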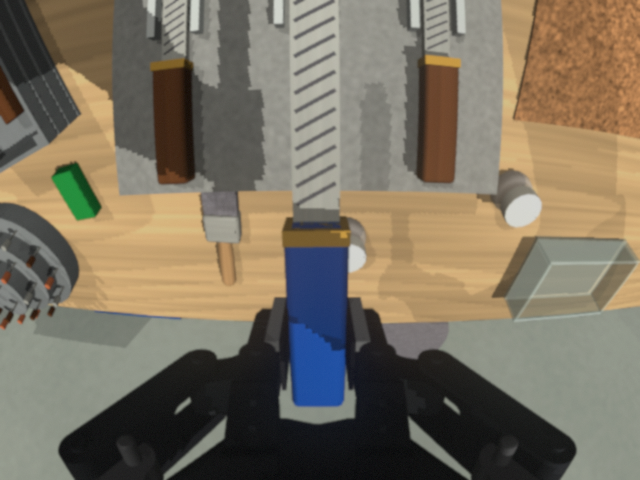

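The blue file is held straight along the tool (blade at columns 292-340). Now moving to above the cradle.

```bash
python3 -m handwheel '[[[10,-4,10],[0,0,0.3],10],[[25,-7.8,36],[0,0,0.3],10],[[25,-7.8,60],[0,0,0.3],10],[[25,-7.8,80],[0,0,0.3],10],[[25,-7.8,86],[0,0,0.3],10]]' && python3 -m handwheel '[[[0,0,0],[0,0,0],10],[[0,0,0],[0,0,0],10],[[0,0,0],[0,0,0],10],[[0,0,0],[0,0,0],10],[[0,0,0],[0,0,0],10]]' ; python3 - <<'E'
from h import *
plan(rackP(208,0,7),rackR())
st=monitor.read_state();p,d,P=shot('wrist','w6')
M=rackR(); Q=(P-F)*1000@M; Q=np.stack([-Q[...,0],Q[...,1],-Q[...,2]],-1)
for s in(50,70,90,110,130):
  for y in(-35,35,0):
    k=(d>0)&(abs(Q[...,0]-s)<4)&(abs(Q[...,1]-y)<(7 if y==0 else 10));print(s,y,k.sum(),np.median(Q[k],0).round(1) if k.any() else '')
cv2.imwrite('pics/w6c.png',cv2.resize(p[0:240,200:440,::-1],(480,480)))
E
```

```text
time: 14.1
ee_pos: [0.6116, 0.0174, 0.1422]
tcp_rot: [-0.022, 2.71, 0.006]
wrist_force: [-0.5, 0.1, -0.7]
width: 0.268
grasp_force: 44.6
time: 14.72
ee_pos: [0.6124, 0.0181, 0.1441]
tcp_rot: [-0.024, 2.707, 0.007]
wrist_force: [-0.1, -0.8, -1.6]
width: 0.267
grasp_force: 44.6
t 14.72 pos [0.6124 0.0181 0.1441] shift [-0.3  0.1 22.8] turn [-0.  -0.1 -0.2]
50 -35 0 
50 35 0 
50 0 0 
70 -35 574 [ 70.4 -35.5  -0.1]
70 35 552 [70.7 35.5  0.1]
70 0 0 
90 -35 695 [ 90.  -34.9   0.1]
90 35 695 [90.  34.7  0.1]
90 0 756 [90.  -0.1 32.8]
110 -35 713 [110. -35.   0.]
110 35 717 [1.1e+02 3.5e+01 1.0e-01]
110 0 801 [110.1  -0.2  32.8]
130 -35 715 [130.  -34.8   0. ]
130 35 724 [1.301e+02 3.480e+01 1.000e-01]
130 0 794 [130.   -0.2  32.8]
```

View pics/w6c.png

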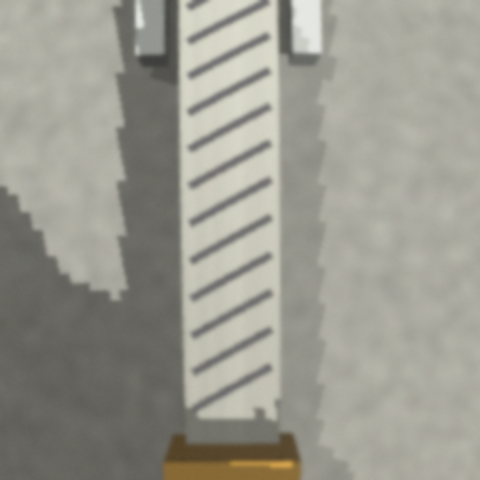

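The blade (crop columns 182-280) sits evenly between the cheeks (150 and 307), 25 mm above the board. Lower it 23 mm, then slide it down gently.

```bash
python3 -m handwheel '[[[0,0,8],[0,0,0],10],[[0,0,15],[0,0,0],10],[[0,0,20],[0,0,0],10],[[0,0,23],[0,0,0],10],[[0,0,23],[0,0,0],10]]' && python3 -m handwheel '[[[5,0,0],[0,0,0],10],[[12,0,0],[0,0,0],10],[[20,0,0],[0,0,0],10],[[28,0,0],[0,0,0],10],[[36,0,0],[0,0,0],10]]' ; python3 -c "
from h import *
plan(rackP(150,0,5),rackR())"
```

```text
time: 15.4
ee_pos: [0.622, 0.018, 0.1228]
tcp_rot: [-0.023, 2.708, 0.007]
wrist_force: [0.4, -0.3, -1.1]
width: 0.271
grasp_force: 44.6
time: 16.02
ee_pos: [0.5887, 0.0177, 0.1077]
tcp_rot: [-0.023, 2.707, 0.007]
wrist_force: [0.4, -0.5, -1.8]
width: 0.27
grasp_force: 44.6
t 16.02 pos [0.5887 0.0177 0.1077] shift [20.9 -0.   1.8] turn [-0.  -0.1 -0.2]
```

```bash
python3 -m handwheel '[[[4,0,0],[0,0,0],10],[[8,0,0],[0,0,0],10],[[11,0,0],[0,0,0],10],[[14,0,0],[0,0,0],10],[[16,0,0],[0,0,0],10]]' && python3 -m handwheel '[[[0.5,0,0],[0,0,0],10],[[1,0,0],[0,0,0],10],[[1.5,0,0],[0,0,0],10],[[2,0,0],[0,0,0],10],[[2.5,0,0],[0,0,0],10]]' ; python3 -c "
from h import *
plan(rackP(150,0,5),rackR());st=monitor.read_state();print(R.from_rotvec(st['tcp_rot']).inv().apply(st['wrist_force']))"
```

```text
time: 16.65
ee_pos: [0.5747, 0.0174, 0.1011]
tcp_rot: [-0.023, 2.707, 0.007]
wrist_force: [-0.7, -0.3, -1.1]
width: 0.268
grasp_force: 44.6
time: 17.27
ee_pos: [0.5726, 0.0173, 0.1001]
tcp_rot: [-0.023, 2.707, 0.007]
wrist_force: [-0.4, -0.6, -0.6]
width: 0.27
grasp_force: 44.6
t 17.27 pos [0.5726 0.0173 0.1001] shift [3.1 0.  1.8] turn [-0.  -0.1 -0.2]
[ 0.59985255 -0.6433228   0.41442656]
```

```bash
python3 -m handwheel '[[[0.5,0,0],[0,0,0],10],[[1,0,0],[0,0,0],10],[[1.5,0,0],[0,0,0],10],[[2,0,0],[0,0,0],10],[[2.5,0,0],[0,0,0],10]]' ; python3 -c "
from h import *
plan(rackP(150,0,5),rackR());st=monitor.read_state();print(R.from_rotvec(st['tcp_rot']).inv().apply(st['wrist_force']))"
```

```text
time: 17.9
ee_pos: [0.5703, 0.0173, 0.0991]
tcp_rot: [-0.023, 2.707, 0.007]
wrist_force: [0.5, 0.4, -1.6]
width: 0.27
grasp_force: 44.6
t 17.9 pos [0.5703 0.0173 0.0991] shift [ 0.6 -0.   1.7] turn [-0.  -0.1 -0.2]
[0.26789762 0.40885803 1.68126453]
```

```bash
for i in 1 2; do python3 -m handwheel '[[[0.4,0,0],[0,0,0],10],[[0.8,0,0],[0,0,0],10],[[1.2,0,0],[0,0,0],10],[[1.6,0,0],[0,0,0],10],[[1.6,0,0],[0,0,0],10]]' ; python3 -c "
from h import *
plan(rackP(150,0,5),rackR());st=monitor.read_state();print(R.from_rotvec(st['tcp_rot']).inv().apply(st['wrist_force']))"; done
```

```text
time: 18.52
ee_pos: [0.5688, 0.0173, 0.0984]
tcp_rot: [-0.023, 2.707, 0.007]
wrist_force: [0.4, 0.2, -2.2]
width: 0.266
grasp_force: 44.6
t 18.52 pos [0.5688 0.0173 0.0984] shift [-1.  -0.   1.7] turn [-0.  -0.1 -0.2]
[0.5350774  0.18163661 2.20634066]
time: 19.15
ee_pos: [0.5675, 0.0173, 0.0978]
tcp_rot: [-0.023, 2.707, 0.007]
wrist_force: [-0.5, -0.9, -1.5]
width: 0.268
grasp_force: 44.6
t 19.15 pos [0.5675 0.0173 0.0978] shift [-2.5 -0.   1.8] turn [-0.  -0.1 -0.2]
[ 1.13909153 -0.86991131  1.11423762]
```

```bash
cat > cmp.py <<'E'
from h import *
st=monitor.read_state()
for n in('top','wrist'):
    p,d=optics.capture(n);np.savez('pics/c_%s_%d.npz'%(n,st['time']*100),p=p,d=d);P=cloud(n,d,st);cv2.imwrite('pics/c_%s.png'%n,p[...,::-1])
    M=rackR(); Q=(P-F)*1000@M; Q=np.stack([-Q[...,0],Q[...,1],-Q[...,2]],-1)
    hsv=cv2.cvtColor(p,cv2.COLOR_RGB2HSV);h,s,v=[hsv[...,k].astype(int) for k in range(3)]
    for y in(-90,0,90):
        w=(abs(Q[...,1]-y)<8)&(d>0)&(Q[...,2]>12)&(Q[...,2]<27)
        f=w&(h>16)&(h<30)&(s>120)&(Q[...,0]>85)&(Q[...,0]<130)
        k=w&(Q[...,0]>60)&(Q[...,0]<215)
        b=(abs(Q[...,1]-y)<6)&(d>0)&(Q[...,0]>55)&(Q[...,0]<80)
        print(n,y,'ferrule',Q[f].mean(0).round(1) if f.any() else '',f.sum(),'handle s',np.percentile(Q[k][:,0],[0.5,99.5]).round(1) if k.any() else '','blade top',np.median(Q[b],0).round(1) if b.any() else '')
E
python3 cmp.py
```

```text
top -90 ferrule [108.9 -89.6  22.1] 14 handle s [ 63.5 190.5] blade top [ 68.2 -90.5  10.5]
top 0 ferrule  0 handle s [154.6 190.4] blade top [ 74.4  -3.1 699. ]
top 90 ferrule [107.9  91.3  21.8] 14 handle s [ 97.4 190.2] blade top 
wrist -90 ferrule [108.4 -89.7  19.5] 555 handle s [105.8 187.5] blade top [ 67.5 -89.9   8. ]
wrist 0 ferrule [107.6   0.   22.3] 712 handle s [104.8 188. ] blade top [67.5 -0.1  9.8]
wrist 90 ferrule [107.9  89.8  20.4] 523 handle s [105.  186.5] blade top [67.3 89.9  8.3]
```

```bash
python3 -m handwheel '[[[0,0,0.6],[0,0,0],10],[[0,0,1.2],[0,0,0],10],[[0.4,0,1.2],[0,0,0],10],[[0.8,0,1.2],[0,0,0],10],[[0.8,0,1.2],[0,0,0],10]]' ; python3 -c "
from h import *
plan(rackP(150,0,5),rackR());st=monitor.read_state();print(R.from_rotvec(st['tcp_rot']).inv().apply(st['wrist_force']))";python3 -m handwheel '[[[0.4,0,0],[0,0,0],10],[[0.8,0,0],[0,0,0],10],[[1.2,0,0],[0,0,0],10],[[1.2,0,0],[0,0,0],10],[[1.2,0,0],[0,0,0],10]]' ; python3 -c "
from h import *
plan(rackP(150,0,5),rackR());st=monitor.read_state();print(R.from_rotvec(st['tcp_rot']).inv().apply(st['wrist_force']))"
```

```text
time: 19.88
ee_pos: [0.5679, 0.0172, 0.0968]
tcp_rot: [-0.023, 2.706, 0.007]
wrist_force: [4.9, 0.2, 1.5]
width: 0.27
grasp_force: 44.7
t 19.88 pos [0.5679 0.0172 0.0968] shift [-2.6  0.   0.7] turn [-0.  -0.  -0.2]
[-5.03500745  0.12533895  0.72886061]
time: 20.5
ee_pos: [0.5677, 0.0172, 0.097]
tcp_rot: [-0.023, 2.704, 0.007]
wrist_force: [8.3, -0.2, 3.4]
width: 0.269
grasp_force: 44.8
t 20.5 pos [0.5677 0.0172 0.097 ] shift [-2.6  0.   0.9] turn [-0.   0.1 -0.2]
[-8.98724874 -0.30937299  0.41127299]
```

The tip is against the stop: 9 N of axial force and the tool no longer advances. Now I'll release, retract and check.

```bash
python3 -m handwheel '[[[0,0,0],[0,0,0],30],[[0,0,0],[0,0,0],45],[[0,0,0],[0,0,0],45],[[0,0,0],[0,0,0],45],[[0,0,0],[0,0,0],45]]' && python3 -m handwheel '[[[0,0,-10],[0,0,0],45],[[0,0,-30],[0,0,0],45],[[0,0,-60],[0,0,0],45],[[0,0,-95],[0,0,0],45],[[0,0,-130],[0,0,0],45]]' && python3 -m handwheel '[[[0,0,0],[0,0,0],45],[[0,0,0],[0,0,0],45],[[0,0,0],[0,0,0],45],[[0,0,0],[0,0,0],45],[[0,0,0],[0,0,0],45]]';python3 cmp.py
```

```text
time: 21.12
ee_pos: [0.566, 0.0173, 0.0957]
tcp_rot: [-0.023, 2.708, 0.007]
wrist_force: [-0.5, -0.6, -0.3]
width: 0.525
grasp_force: 0.0
time: 21.75
ee_pos: [0.5174, 0.0184, 0.2036]
tcp_rot: [-0.029, 2.705, 0.008]
wrist_force: [0.3, 0.4, 1.8]
width: 0.527
grasp_force: 0.0
time: 22.38
ee_pos: [0.5179, 0.0181, 0.2029]
tcp_rot: [-0.028, 2.705, 0.007]
wrist_force: [-1.0, -0.1, 0.8]
width: 0.531
grasp_force: 0.0
top -90 ferrule [108.3 -89.7  22.3] 18 handle s [ 62.4 190.5] blade top [ 68.2 -90.5  10.2]
top 0 ferrule  0 handle s [113.7 190.3] blade top [ 78.3  -1.  713.5]
top 90 ferrule [108.   90.2  21.9] 16 handle s [104.1 190.6] blade top 
wrist -90 ferrule [108.6 -89.8  20. ] 226 handle s [105.7 189. ] blade top [ 67.4 -90.    7.9]
wrist 0 ferrule [1.073e+02 1.000e-01 2.010e+01] 210 handle s [105.  188.1] blade top [67.7 -0.   8.1]
wrist 90 ferrule [107.9  89.7  20.2] 220 handle s [104.9 188.9] blade top [67.4 90.   8.2]
```

View pics/c_wrist.png

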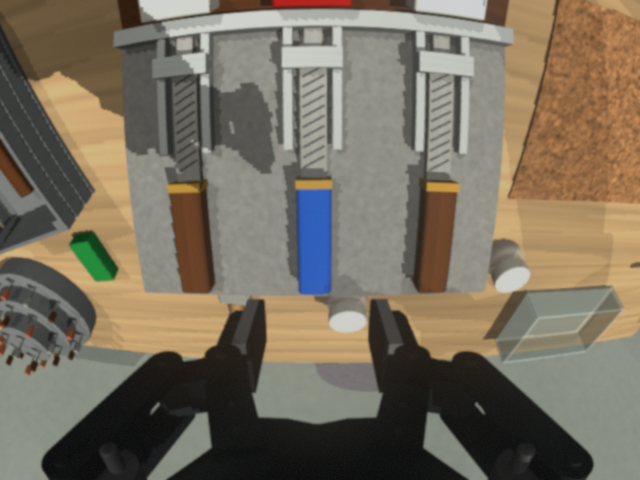

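The blue file lies flat in the middle cradle under its strap, with its butt (row 293) and ferrule (row 184) in line with its neighbours. The old file is in the crate at the left edge, and the gripper is clear.

```bash
python3 -c "
from bench import order
print(order.close_job())"
```

```text
the job is handed in; nothing more can be done
None
```

The worn-out file is in the scrap crate, and the new blue-handled file lies flat in the middle cradle under its strap with its tip against the stop; the job was handed in at about 22 s.

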